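# Stand the top-heavy torch in its round stand

### The arm

A 6-joint arm with a two-finger parallel gripper is mounted at the origin on the work surface; the furniture and walls round the work are solid. World frame = base frame: x ahead of the robot, y to its left, z up, the work surface at z = 0. Lengths are in mm, angles in degrees, forces in N, time in s.
With the tool pointing down it reaches from about 300 to 850 mm from the base axis. Payload 4.2 kg.
Tool frame: the origin (TCP) lies at the very end of the fingers, on their centre line; the grasp point (between the pads) lies 19 mm behind it; z points along the fingers, y is the line along which they close (so a half turn about z gives the same grasp; the last joint's range is limited). The gripper opens to 91 mm and grips with 3 to 60 N. Pads are 32 mm wide; open, the fingers measure 118 mm over their backs; the gripper's body (76 mm by 178 mm) begins 60 mm behind the grasp point.
Start: joints at [72.536, 18.312, 89.639, -0, 72.044, -1.146], TCP at [161.558, 551.857, 176.476] pointing down, gripper open.
Joint ranges: [-177.97, 177.97], [-48.28, 115.42], [12.27, 149.76], [-77.06, 257.06], [2.81, 150.46], [-146.56, 146.56]. Speed limits (degrees/s): [147.25, 147.25, 180, 180, 180, 180].

### API

Orientations are given as [roll, pitch, yaw] about the fixed x, y, z axes, in that order (R = Rz(yaw) Ry(pitch) Rx(roll)).
In Python, from workcell import env gives the robot as it stands.
- The arm moves only by the shell command python3 -m pendant 'ROWS' [FORCE]. ROWS is a JSON object of lists of equal length, an entry for each row: "translation": the shift along the tool's x, y, z in mm, a list of three; "roll": the turn about the tool's z in rad; "hand": the closure in counts, from 0 (fully open) to 255 (shut). In form: {"translation": [[dx, dy, dz], ...], "roll": [roll, ...], "hand": [hand, ...]}. A call has exactly 8 rows; each row shifts and turns the commanded pose from where the row before left it, along the tool's axes as they then stand; what a row does not reach is not made up. A row lasts 1/12 s, in which the tool goes at most 41.7 mm and 7.16 degrees, less where a joint would pass 70% of its speed; a pose out of reach is approached as far as the arm can. A call with a gripper value outside its range is refused whole. The fingers move at their own pace and stop on an object; FORCE is the grip in N (left out, the last holds). Time passes only in rows, so rows that do not move let the fingers close, or fill a call up. It gives the time, the measured TCP pose, the force, the opening and the grip force at its end, in the units of the state.
- env.state(): the state, without advancing time (a new reading comes with each control period).
- env.grab_frame(name): name is "scene" or "side" or "wrist"; returns a dict with "frame" (384x512x3 uint8, red, green, blue), "z_map" (384x512 float32, mm along the optical axis (not along the pixel's ray), 0 where there is no reading), "fx", "fy", "cx", "cy" (pixels), "dist" ([k1, k2, p1, p2, k3] as OpenCV has them; the pictures are not rectified), "pose" (4x4, takes a point from camera to world coordinates). Camera axes: x right, y down, z forward; pixel columns grow to the right and rows downward; lengths in mm; the calibration is good to about 2 mm. A picture is of the moment at which its call begins.
- env.job_done(): hands the job in; it is judged then, once.
Trained networks look in a picture, given as the dict that the camera call returned (one of the last four; its "shot" number tells which), for a name from the list of things; names that differ only in an ending like _2 or _b are one class to them, and where a whole thing is asked for, a point or a joint stands for the part that bears it (a point fixed in the world has none). Each returns a list of dicts, best first, with "score" (0 to 1); they miss things now and then, are a little off and sometimes report something else, mostly with a low value. They report only what shows in the picture. A call takes as long as a camera call. They do not tell look-alikes from the thing itself.
- env.recognise(picture, label): "rect" ([centre column, centre row, width, height] in pixels, round what is visible of it).
- env.regions_of(picture, label): "pixels" (384x512 bool, what is visible of it) and "rect" ([centre column, centre row, width, height] in pixels, round what is visible of it).
The state is a dict: "time_s": time; "qpos": joint angles; "qvel": joint speeds; "effort": joint torques, N m; "ee_pos": TCP position; "ee_rot": TCP orientation; "force": force on the tool from outside, world axes, zero at the start; "torque": the same for the moment, N m; "gripper_width": finger opening in mm; "gripper_force": force on a finger pad.
Only numpy, scipy, OpenCV 4.12 (cv2) and the standard library are available. Lean on these libraries where they do the work, as an engineer would, in place of code of your own. Each camera call takes 0.05 s, during which the arm holds its last target. There are 200 camera calls.

### The job

Someone has left the small black torch standing on its lens end among the other upright things on the desk. Lift it and put it in the round felt-lined stand (not the square one), still standing upright on its lens end, inside the rim, and let go. It is top-heavy, so grip it high, carry it slowly, never let it lean far or fall, set it down gently, and do not disturb the bottle or the glue stick.

Things in the scene. Friction and masses are not known exactly. Their poses are not given: they have to be found in the camera images.
- torch: Black cylindrical torch, 116 mm tall, standing upright on its lens end. It tapers evenly: 32 mm across from the foot to 24 mm up, 26 mm across at 112 mm, ending in a small tail button. About 0.11 to 0.17 kg, centre of mass about 65 mm above the foot, so it topples from a lean of about 13 degrees; best gripped 75 to 100 mm above the foot; keep it well below 0.5 m/s. Origin at the centre of the foot, z up along the torch.
- round_stand: Round grey plastic stand with a grey felt floor, fixed to the desk, 80 mm across and 12 mm high in all; the flat felt floor is 8 mm above the desk, inside a 4 mm thick rim of 72 mm inner diameter that rises 4 mm above the floor. Origin at the centre of its underside, on the desk; z up. A square stand of the same materials and size, empty, stands elsewhere on the desk and is not to be used; the two may have changed places.
- dropper_bottle: Bystander: white bottle of lens cleaner with a blue pointed dropper cap, 40 mm across, 112 mm tall, standing upright. Origin at the centre of its foot, z up. Leave it alone.
- glue_stick: Bystander: red and yellow glue stick, 25 mm across, 86 mm tall, standing upright. Origin at the centre of its foot, z up. Leave it alone.
Not all that is in view belongs to the job. What is shaped like the torch but green is not meant.

How it is judged (in metres and radians):
On the way:
1. the torch is lifted clear of the desk, upright (height (world z) of torch above 0.014 m and angle between torch's own z axis and vertical below 0.26 rad), for 0.1 s.
At the end, for the whole second after the job is handed in: The torch stands upright (within about 6 degrees, as it does when its foot is flat) on the felt floor inside the rim of the round stand, its axis within 22 mm of the stand's centre, at rest and released; the bottle and the glue stick still stand where they stood (horizontal distance between torch and round_stand below 0.022 m and z of torch in the frame of round_stand between 0.005 and 0.0105 m and angle between torch's own z axis and vertical below 0.1 rad and linear speed of torch below 0.02 m/s and angular speed of torch below 0.2 rad/s and contact force between the fingers and torch below 0.05 N and angle between each of dropper_bottle, glue_stick's own z axis and vertical below 0.2 rad); the robot touches nothing.
It fails at once if the torch leans more than 17 degrees or falls over (angle between torch's own z axis and vertical above 0.3 rad).
It fails at once if the torch moves faster than 0.5 m/s (swung or dropped) (linear speed of torch above 0.5 m/s).
It fails at once if the bottle is knocked over or pushed more than 20 mm (angle between dropper_bottle's own z axis and vertical above 0.35 rad or distance of dropper_bottle from where it was at the start of the episode above 0.02 m).
It fails at once if the glue stick is knocked over or pushed more than 20 mm (angle between glue_stick's own z axis and vertical above 0.35 rad or distance of glue_stick from where it was at the start of the episode above 0.02 m).
It also fails if it takes over 48 s, if anything falls off the work surface, if the arm or the gripper's body presses on something with over 40 N, if the wrist force passes 120 N, or if a joint passes its speed limit or range.

## Working session

There is one attempt and no reset: what is moved stays moved. The work goes in short steps, Python scripts to look and compute and a shell command to move; the robot and the scene stay as the last step left them, time stands still between calls to the robot, and variables do not carry over. Pictures are saved under pics/ and viewed, at most 10 in all, crops included, and the job is handed in when it is done.

```bash
mkdir -p pics; cat > h.py <<'E'
import numpy as np, cv2
from workcell import env
def world(f, px):
    """px Nx2 (col,row) -> world points using depth"""
    px=np.asarray(px,float).reshape(-1,2)
    K=np.array([[f['fx'],0,f['cx']],[0,f['fy'],f['cy']],[0,0,1]])
    n=cv2.undistortPoints(px.reshape(-1,1,2),K,np.array(f['dist'],float)).reshape(-1,2)
    z=f['z_map'][px[:,1].astype(int),px[:,0].astype(int)]
    P=np.c_[n*z[:,None],z]
    P=P[z>0]
    T=np.array(f['pose'])
    return P@T[:3,:3].T+T[:3,3]
def save(n,img): cv2.imwrite('pics/'+n+'.png',cv2.cvtColor(img,cv2.COLOR_RGB2BGR))
E
python3 - <<'E'
from h import *
fs={c:env.grab_frame(c) for c in('scene','side')}
save('a',np.vstack([cv2.resize(fs[c]['frame'],(400,300)) for c in fs]))
for c,f in fs.items():
  print(c,np.round(f['pose'],2).tolist())
  for l in('torch','round_stand','dropper_bottle','glue_stick'):
    for r in env.regions_of(f,l)[:4]:
      v,u=np.nonzero(r['pixels'])
      P=world(f,np.c_[u,v])
      col=f['frame'][r['pixels']].mean(0)
      print(c,l,round(r['score'],2),np.round(r['rect']),np.median(P,0).round(),P.min(0).round(),P.max(0).round(),col.round(),len(P))
print(env.state())
E
```

```text
scene [[0.59, -0.54, 0.61, -116.7], [-0.81, -0.37, 0.46, -533.98], [-0.02, -0.76, -0.65, 750.61], [0.0, 0.0, 0.0, 1.0]]
scene torch 0.74 [313. 220.  16.  48.] [ 520. -208.   62.] [ 511. -220.   -1.] [ 587. -157.  118.] [41. 87. 41.] 517
scene torch 0.7 [311. 168.  17.  44.] [ 670. -102.   83.] [ 662. -115.    2.] [691. -89. 118.] [40. 87. 46.] 269
scene torch 0.64 [311. 193.  14.  42.] [ 593. -154.   80.] [ 585. -165.    3.] [739. -88. 118.] [39. 37. 23.] 351
scene round_stand 0.63 [224. 182.  29.  19.] [565.  90.   8.] [527.  52.  -2.] [622. 131.  15.] [126. 124. 120.] 510
scene dropper_bottle 0.88 [352. 245.  23.  43.] [ 502. -310.   60.] [ 492. -326.   -2.] [ 593. -264.  113.] [116. 118. 120.] 647
scene glue_stick 0.54 [253. 215.  10.  37.] [467. -81.  52.] [460. -88.   0.] [486. -52.  88.] [134.  83.  59.] 328
side [[0.93, -0.22, 0.29, 246.35], [-0.36, -0.53, 0.77, -882.8], [-0.01, -0.82, -0.57, 662.95], [0.0, 0.0, 0.0, 1.0]]
side torch 0.86 [292. 213.  18.  50.] [ 600. -166.   58.] [ 588. -174.   -3.] [681. -39. 117.] [59. 42. 28.] 584
side torch 0.83 [271. 233.  18.  53.] [ 527
[... 516 characters left out ...]
  87.] [112.  72.  47.] 381
{'time_s': 0.5, 'qpos': array([ 7.25357847e+01,  1.83143510e+01,  8.96435471e+01, -1.00683700e-03,
        7.20457127e+01, -1.14594570e+00]), 'qvel': array([ 0.04531753, -0.13179537, -0.08226217,  0.00337909,  0.17227105,
       -0.08014552]), 'effort': array([-2.85911165e-04, -4.11991954e+01, -2.32039529e+01,  7.28712883e-02,
        3.86463921e-02, -1.25095480e-05]), 'ee_pos': array([161.55537554, 551.80475724, 176.42046725]), 'ee_rot': array([-1.79996371e+02,  8.85382938e-04,  1.63682041e+02]), 'force': array([0.72592623, 0.69258487, 0.41636539]), 'torque': array([-0.01038816,  0.0417351 ,  0.01096021]), 'gripper_force': 0.0, 'gripper_width': 91.26813752039087}
```

```bash
python3 - <<'E'
from h import *
f=env.grab_frame('scene');g=env.grab_frame('side')
c=lambda f,x,y:cv2.resize(f['frame'][y:y+150,x:x+200],(600,450)) 
save('b',np.hstack([cv2.resize(c(f,195,130),(400,300)),cv2.resize(c(g,190,150),(400,300))]))
E
```

```text
(no output)
```

View pics/a.png

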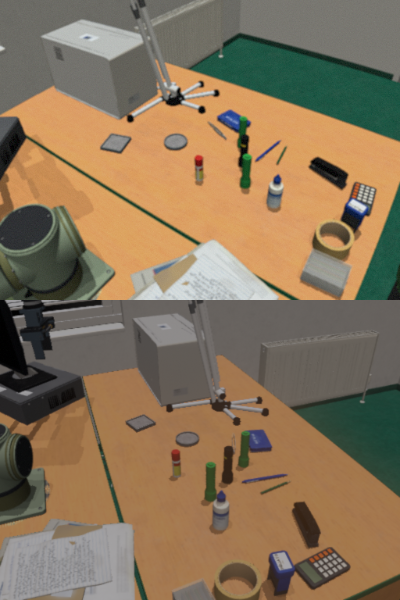

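View pics/b.png

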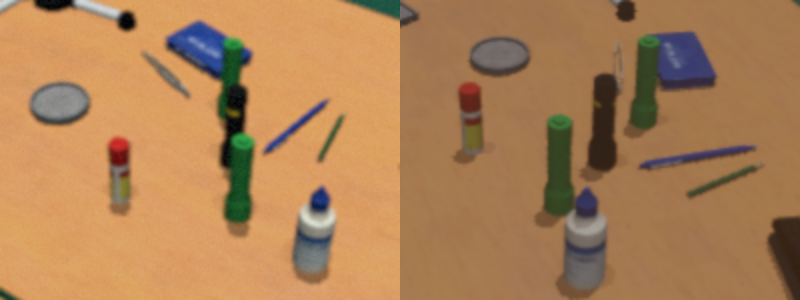

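Candidates (scene pixels): green (313,220), green (311,168), black (311,193). Only the black one, with its yellow band, fits. The crop confirms it stands between the two green ones. The round stand is at (224,182) and the square one at about (147,182).

```bash
cat >> h.py <<'E'
from scipy.optimize import least_squares
def cloud(f):
    v,u=np.nonzero(f['z_map']>0)
    return world(f,np.c_[u,v]),f['frame'][v,u]
def torchfit(P,c0):
    m=(P[:,2]>30)&(P[:,2]<108)&(np.hypot(*(P[:,:2]-c0).T)<26)
    Q=P[m]; r=16-3*(Q[:,2]-24)/88
    s=least_squares(lambda p:np.hypot(Q[:,0]-p[0],Q[:,1]-p[1])-r,c0,loss='soft_l1',f_scale=2)
    return s.x.round(1),np.sqrt(np.mean(s.fun**2)).round(1),m.sum()
E
python3 - <<'E'
from h import *
A=[]
for c in('scene','side'):
  f=env.grab_frame(c);P,C=cloud(f);A.append(P)
  for n,c0 in(('black',(598,-160)),('g1',(525,-212)),('g2',(674,-108))): print(c,n,torchfit(P,np.array(c0,float)))
  m=(P[:,2]>4)&(P[:,2]<16)&(np.hypot(P[:,0]-568,P[:,1]-88)<60)
  Q=P[m];print('stand',m.sum(),cv2.minEnclosingCircle(Q[:,:2].astype(np.float32)),Q.mean(0).round(1),np.percentile(Q,[2,98],axis=0).round(1).tolist())
P=np.vstack(A)
print('tall near:')
for x in range(350,900,50):
  print(x,[int(P[k][:,2].max()) if (k:=(abs(P[:,0]-x-25)<25)&(abs(P[:,1]-y-25)<25)).any() else -1 for y in range(-350,400,50)])
E
```

```text
scene black (array([ 604.8, -151.3]), np.float64(1.5), np.int64(226))
scene g1 (array([ 531.4, -201.6]), np.float64(1.4), np.int64(294))
scene g2 (array([682.7, -99.8]), np.float64(1.6), np.int64(193))
stand 485 ((560.2422485351562, 88.81533813476562), 48.74742889404297) [565.8  90.9   8.4] [[528.7, 54.4, 4.4], [603.4, 126.5, 13.2]]
side black (array([ 605.8, -154.2]), np.float64(1.6), np.int64(343))
side g1 (array([ 532.2, -204.6]), np.float64(1.5), np.int64(363))
side g2 (array([ 684.1, -103.2]), np.float64(1.7), np.int64(306))
stand 448 ((567.1480102539062, 87.14396667480469), 42.924583435058594) [568.8  86.4   8. ] [[531.6, 47.9, 4.6], [604.6, 124.0, 12.5]]
tall near:
350 [3, 4, 3, 3, 2, 3, 2, 3, 3, 2, 3, 3, 12, 4, 3]
400 [3, 3, 3, 3, 4, 3, 3, 3, 3, 3, 3, 14, 16, 11, 4]
450 [78, 75, 2, 3, 3, 88, 3, 3, 3, 2, 3, 13, 15, 13, 4]
500 [112, 102, 117, 115, 4, 4, 3, 2, 14, 14, 4, 4, 3, 254, 259]
550 [4, 3, 2, 117, 114, 3, 3, 13, 13, 14, 4, 3, 22, 259, 259]
600 [3, 3, 3, 116, 115, 3, 3, 3, 13, 12, 4, 3, 21, 258, 259]
650 [3, 3, 10, 11, 117, 117, 11, 10, 3, 4, 4, 4, 413, 423, 259]
700 [41, 3, 9, 10, 3, 18, 20, 18, 6, 3, 4, 96, 401, 413, 259]
750 [3, 5, 8, 11, 4, 18, 20, 20, 16, 27, 27, 94, 235, 296, 257]
800 [3, 3, 4, 6, 4, 18, 19, 20, 3, 4, 24, 25, 26, 3, 3]
850 [3, 4, 3, 3, 4, 4, 3, 5, 4, 27, 26, 26, 23, 5, 4]
```

```bash
python3 -m pendant '{"translation":[[-15,-13,-10],[-26,-23,-10],[-26,-23,-10],[-26,-23,-10],[-26,-23,-10],[-26,-23,-10],[-26,-23,-10],[-26,-23,-10]],"roll":[0,0,0,0,0,0,0,0],"hand":[0,0,0,0,0,0,0,0]}'
```

```text
time_s: 1.37
ee_pos: [302.3, 328.0, 257.2]
ee_rot: [180.0, 0.0, 163.7]
force: [0.8, -0.1, 1.0]
gripper_width: 90.9
gripper_force: 0.0
```

```bash
python3 -m pendant '{"translation":[[-26,-23,0],[-26,-23,0],[-26,-23,0],[-26,-23,0],[-26,-23,0],[-26,-23,0],[-26,-23,0],[-26,-23,0]],"roll":[0,0,0,0,0,0,0,0],"hand":[0,0,0,0,0,0,0,0]}'
```

```text
time_s: 2.03
ee_pos: [450.3, 92.8, 256.7]
ee_rot: [180.0, 0.0, 163.7]
force: [0.9, -0.1, -0.4]
gripper_width: 91.1
gripper_force: 0.0
```

```bash
python3 -m pendant '{"translation":[[-26,-23,0],[-26,-23,0],[-26,-23,0],[-26,-23,0],[-26,-23,0],[-26,-23,0],[-26,-23,0],[-20,-16,0]],"roll":[0,0,0,0,0,0,0,0],"hand":[0,0,0,0,0,0,0,0]}'
```

```text
time_s: 2.7
ee_pos: [594.8, -134.9, 256.1]
ee_rot: [-180.0, 0.0, 163.6]
force: [0.1, 1.3, -0.2]
gripper_width: 91.2
gripper_force: 0.0
```

```bash
python3 -m pendant '{"translation":[[0,0,0],[0,0,0],[0,0,0],[0,0,0],[0,0,0],[0,0,0],[0,0,0],[0,0,0]],"roll":[0.12,0.12,0.12,0.12,0.12,0.12,0.12,0.12],"hand":[0,0,0,0,0,0,0,0]}'
```

```text
time_s: 3.37
ee_pos: [593.8, -132.1, 256.4]
ee_rot: [180.0, -0.0, 108.3]
force: [0.1, -0.4, -0.5]
gripper_width: 91.1
gripper_force: 0.0
```

```bash
python3 -m pendant '{"translation":[[0,0,0],[0,0,0],[0,0,0],[0,0,0],[0,0,0],[0,0,0],[0,0,0],[0,0,0]],"roll":[0.12,0.12,0.12,0.12,0.12,0.12,0.12,0.12],"hand":[0,0,0,0,0,0,0,0]}'
```

```text
time_s: 4.03
ee_pos: [593.8, -132.1, 256.4]
ee_rot: [-180.0, -0.0, 53.3]
force: [1.2, 0.3, 0.2]
gripper_width: 91.3
gripper_force: 0.0
```

```bash
python3 -m pendant '{"translation":[[0,0,0],[0,0,0],[0,0,0],[0,0,0],[0,0,0],[0,0,0],[0,0,0],[0,0,0]],"roll":[0.12,0.12,0.11,0,0,0,0,0],"hand":[0,0,0,0,0,0,0,0]}'; python3 - <<'E'
from h import *
f=env.grab_frame('wrist'); P,C=cloud(f); save('c',f['frame'])
print(np.round(f['pose'],2).tolist())
m=(P[:,2]>60)&(P[:,2]<150); print(m.sum())
for n,c0 in(('black',(605,-152)),('g1',(532,-203)),('g2',(683,-101))):
  try: print(n,torchfit(P,np.array(c0,float)))
  except Exception as e: print(n,e)
  k=(P[:,2]>108)&(np.hypot(P[:,0]-c0[0],P[:,1]-c0[1])<25); Q=P[k]; print('top',k.sum(),Q.mean(0).round(1), ((Q.max(0)+Q.min(0))/2).round(1))
for r in env.regions_of(f,'torch'): 
  v,u=np.nonzero(r['pixels']);Q=world(f,np.c_[u,v]);print(r['score'],np.round(r['rect']),np.median(Q,0).round(1),f['frame'][r['pixels']].mean(0).round())
E
```

```text
time_s: 4.7
ee_pos: [593.8, -132.1, 256.4]
ee_rot: [-180.0, -0.0, 33.7]
force: [-0.8, 0.3, 0.7]
gripper_width: 91.5
gripper_force: 0.0
[[0.55, -0.8, -0.24, 661.92], [-0.83, -0.53, -0.16, -87.16], [-0.0, 0.29, -0.96, 464.79], [0.0, 0.0, 0.0, 1.0]]
1494
black (array([ 603.4, -155.3]), np.float64(1.0), np.int64(181))
top 1589 [ 619.1 -153.4  329.3] [ 611.1 -155.8  262.3]
g1 (array([ 529.5, -205.4]), np.float64(1.1), np.int64(321))
top 246 [ 532.8 -202.8  113.9] [ 531.7 -203.5  112.8]
g2 (array([ 685.2, -103.2]), np.float64(1.0), np.int64(40))
top 338 [ 682.6 -102.   114. ] [ 682.5 -102.   113.5]
0.87 [273. 222.  23.  43.] [ 537.9 -198.    82.8] [34. 60. 24.]
0.73 [274. 104.  24.  24.] [ 680.7 -100.5  113.4] [ 52. 116.  50.]
0.6 [273. 168.  26.  35.] [ 609.  -148.6  106.3] [43. 29. 19.]
```

The wrist view agrees: the black torch is at about (605, -153.5). I'll centre over it and descend with the fingers closing across the row.

```bash
python3 -m pendant '{"translation":[[-1,12,0],[-1.6,12,0],[0,0,0],[0,0,15],[0,0,20],[0,0,20],[0,0,20],[0,0,15]],"roll":[0,0,0,0,0,0,0,0],"hand":[0,0,0,0,0,0,0,0]}' 15; python3 - <<'E'
from h import *
f=env.grab_frame('wrist'); P,C=cloud(f); save('c2',f['frame'])
c0=np.array((605,-153.5)); print(torchfit(P,c0))
k=(P[:,2]>108)&(P[:,2]<122)&(np.hypot(P[:,0]-c0[0],P[:,1]-c0[1])<22); Q=P[k]; print('top',k.sum(),Q.mean(0).round(1), ((Q.max(0)+Q.min(0))/2).round(1))
print(env.state()['ee_pos'])
E
```

```text
time_s: 5.47
ee_pos: [604.3, -153.9, 164.4]
ee_rot: [-179.9, 0.1, 33.6]
force: [-0.0, 0.8, 0.1]
gripper_width: 91.6
gripper_force: 0.0
(array([ 602.9, -154.9]), np.float64(1.0), np.int64(344))
top 504 [ 605.9 -152.9  113.9] [ 605.1 -153.4  113.1]
[ 602.59930564 -153.41058397  161.47140186]
```

View pics/c2.png

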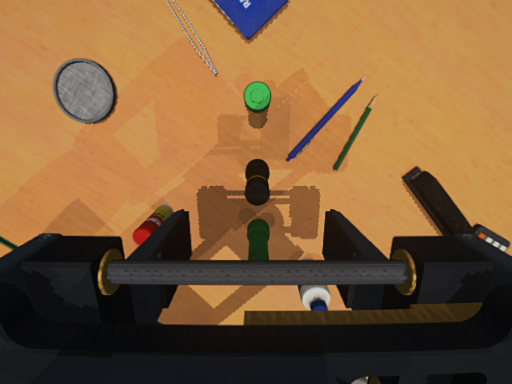

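The picture shows the black torch at (257,180), centred between the fingers. One green torch is in front at (257,97), and the other is behind, under the gripper at (257,240). The fingertips fall clear of both, so I'll go on down.

```bash
python3 -m pendant '{"translation":[[1.5,0,15],[0.5,0,20],[0,0,20],[0,0,20],[0,0,13],[0,0,4],[0,0,0],[0,0,0]],"roll":[0,0,0,0,0,0,0,0],"hand":[0,0,0,0,0,0,0,0]}' 15; python3 - <<'E'
from h import *
c0=np.array((605,-153.5))
for c in('side','scene'):
  f=env.grab_frame(c);P,C=cloud(f);dark=C.max(1)<90
  print(c,torchfit(P,c0))
  if c=='side': save('d',cv2.resize(f['frame'][130:280,200:400],(800,600)))
print(env.state())
E
```

```text
time_s: 6.18
ee_pos: [607.3, -152.8, 75.3]
ee_rot: [179.9, -0.1, 33.6]
force: [0.2, -0.1, -0.6]
gripper_width: 90.9
gripper_force: 0.0
side (array([ 605.6, -154.3]), np.float64(1.6), np.int64(337))
scene (array([ 604.6, -151.4]), np.float64(1.5), np.int64(223))
{'time_s': 6.2833, 'qpos': array([-1.51743011e+01,  2.70645624e+01,  9.09719765e+01,  8.79444474e-03,
        6.18076144e+01,  4.12087081e+01]), 'qvel': array([ 0.05780392, -0.29586085,  0.30018264, -0.09617705, -0.18349692,
        0.00330974]), 'effort': array([-2.48976453e-02, -4.68826497e+01, -2.11071557e+01,  7.10912165e-02,
       -2.03412725e-02, -4.55532863e-04]), 'ee_pos': array([ 607.67981239, -152.84255346,   75.88682943]), 'ee_rot': array([ 1.79887868e+02, -1.08511986e-01,  3.36129528e+01]), 'force': array([-0.70618137, -0.06116584,  0.65022967]), 'torque': array([-0.08070249,  0.10824483, -0.00420168]), 'gripper_force': 0.0, 'gripper_width': 91.29107992890566}
```

View pics/d.png

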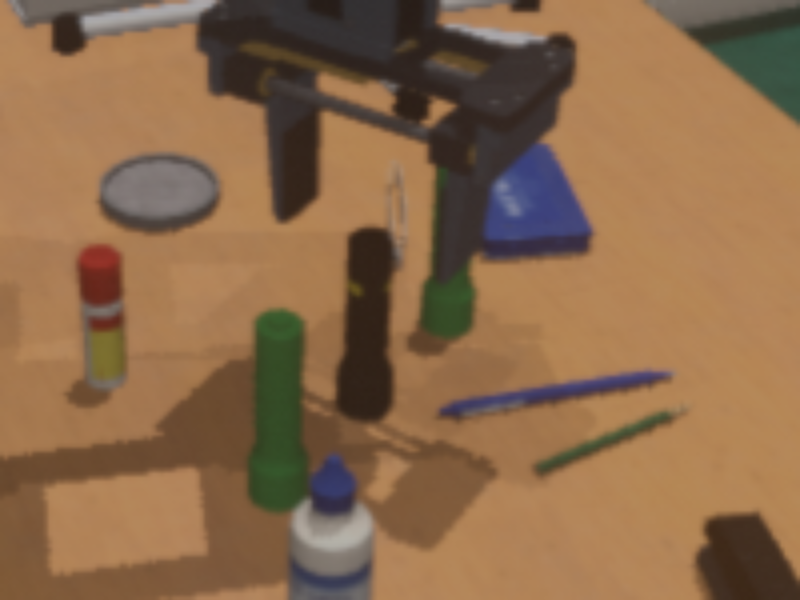

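The fingers flank the torch, left tip at (285,215) and right tip at (450,280). They look higher than the reported z, so I'll check against depth after settling.

```bash
python3 -m pendant '{"translation":[[0,0,0],[0,0,0],[0,0,0],[0,0,0],[0,0,0],[0,0,0],[0,0,0],[0,0,0]],"roll":[0,0,0,0,0,0,0,0],"hand":[0,0,0,0,0,0,0,0]}' 15; python3 - <<'E'
from h import *
print(env.state()['ee_pos'],env.state()['ee_rot'])
for c in('side','scene'):
  f=env.grab_frame(c);P,C=cloud(f)
  d=P[:,:2]-[605,-153.5]; a=np.deg2rad(33.6); x=d@[np.cos(a),np.sin(a)]; y=d@[np.sin(a),-np.cos(a)]
  for s in(-1,1):
    k=(abs(x)<25)&(y*s>30)&(y*s<75)&(P[:,2]>30)&(P[:,2]<150)
    z=P[k,2]; print(c,s,k.sum(),np.percentile(z,[0,2,5,20,50]).round(), 'x',np.percentile(x[k],[2,98]).round(1),'y',np.percentile(y[k],[2,50,98]).round(1))
E
```

```text
time_s: 6.95
ee_pos: [606.6, -152.4, 74.4]
ee_rot: [-180.0, -0.0, 33.6]
force: [-0.7, -0.5, 0.1]
gripper_width: 91.3
gripper_force: 0.0
[ 606.55799014 -152.419199     74.38692744] [-1.79992147e+02 -9.54951893e-04  3.36217803e+01]
side -1 189 [111. 112. 113. 119. 131.] x [-17.9  16.3] y [-53.1 -44.  -42. ]
side 1 153 [112. 115. 118. 123. 134.] x [-18.7  16.2] y [48.7 57.7 59.9]
scene -1 60 [111. 112. 115. 121. 132.] x [-18.3 -12.4] y [-58.6 -53.5 -48.8]
scene 1 90 [111. 112. 114. 122. 133.] x [-17.6  14.7] y [43.5 46.4 53.7]
```

Both cameras put the real fingertips at z≈111, although the reported TCP z is 74. The picture agrees. I'll trust the cameras, go down another 40 mm while closing partway, and measure again.

```bash
python3 -m pendant '{"translation":[[0,0,6],[0,0,7],[0,0,7],[0,0,7],[0,0,7],[0,0,6],[0,0,0],[0,0,0]],"roll":[0,0,0,0,0,0,0,0],"hand":[0,0,0,0,30,60,75,75]}' 15; python3 - <<'E'
from h import *
s=env.state();print(s['ee_pos'],s['force'],s['gripper_width'])
for c in('side','scene'):
  f=env.grab_frame(c);P,C=cloud(f)
  if c=='side': save('e',cv2.resize(f['frame'][130:280,200:400],(600,450)))
  print(torchfit(P,np.array((605,-153.5))))
  d=P[:,:2]-[605,-153.5]; a=np.deg2rad(33.6); x=d@[np.cos(a),np.sin(a)]; y=d@[np.sin(a),-np.cos(a)]
  for s in(-1,1):
    k=(abs(x)<25)&(y*s>22)&(y*s<75)&(P[:,2]>20)&(P[:,2]<150)
    z=P[k,2]; print(c,s,k.sum(),np.percentile(z,[0,2,5,20,50]).round(), 'x',np.percentile(x[k],[2,98]).round(1),'y',np.percentile(y[k],[2,50,98]).round(1))
E
```

```text
time_s: 7.72
ee_pos: [606.3, -152.4, 33.8]
ee_rot: [-180.0, 0.0, 33.6]
force: [0.2, 0.2, -0.7]
gripper_width: 67.4
gripper_force: 0.0
[ 606.30853518 -152.38491637   33.82149009] [ 0.22678005  0.21642193 -0.67799927] 67.35067421799894
(array([ 605.7, -154.5]), np.float64(1.5), np.int64(336))
side -1 350 [ 70.  72.  75.  87. 110.] x [-18.7  17.7] y [-42.7 -32.9 -30.4]
side 1 266 [ 70.  76.  78.  87. 106.] x [-18.5  15.5] y [36.8 46.2 50.3]
(array([ 604.8, -151.5]), np.float64(1.5), np.int64(222))
scene -1 111 [ 72.  76.  77.  90. 110.] x [-18.8  -3.3] y [-46.9 -40.7 -35.2]
scene 1 168 [ 70.  74.  77.  90. 112.] x [-18.4  16.8] y [30.4 34.1 42.8]
```

View pics/e.png

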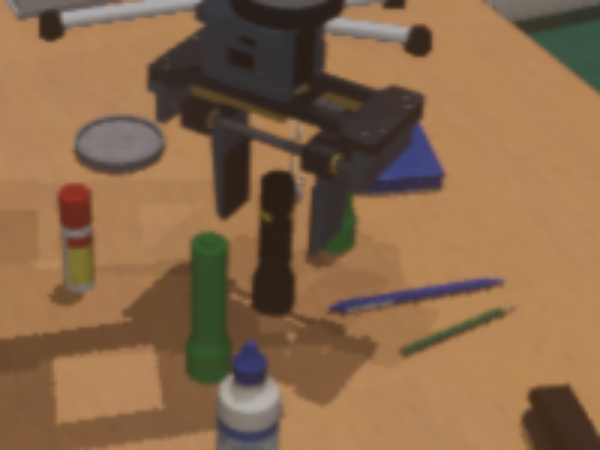

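The tips are now at z≈70, so the pads sit about 89 mm up the torch. The torch is centred between the fingers, at (277,235) in the crop. Closing gently.

```bash
python3 -m pendant '{"translation":[[0,0,0],[0,0,0],[0,0,0],[0,0,0],[0,0,0],[0,0,0],[0,0,0],[0,0,0]],"roll":[0,0,0,0,0,0,0,0],"hand":[90,105,120,135,145,155,160,165]}' 15
python3 -m pendant '{"translation":[[0,0,0],[0,0,0],[0,0,0],[0,0,0],[0,0,0],[0,0,0],[0,0,0],[0,0,0]],"roll":[0,0,0,0,0,0,0,0],"hand":[168,171,174,177,180,190,200,210]}' 15
```

```text
time_s: 8.48
ee_pos: [606.6, -152.5, 34.4]
ee_rot: [-180.0, -0.0, 33.6]
force: [0.2, 0.1, -0.2]
gripper_width: 32.5
gripper_force: 0.0
time_s: 9.15
ee_pos: [606.6, -152.4, 34.4]
ee_rot: [-180.0, -0.0, 33.6]
force: [0.5, -0.5, -0.6]
gripper_width: 26.9
gripper_force: 15.0
```

```bash
python3 -m pendant '{"translation":[[0,0,-2],[0,0,-5],[0,0,-9],[0,0,-12],[0,0,-12],[0,0,-9],[0,0,-5],[0,0,-3]],"roll":[0,0,0,0,0,0,0,0],"hand":[215,215,215,215,215,215,215,215]}' 20; python3 - <<'E'
from h import *
f=env.grab_frame('side'); save('f',cv2.resize(f['frame'][110:260,200:400],(600,450)))
P,C=cloud(f)
k=(np.hypot(P[:,0]-605,P[:,1]+153.5)<24)&(P[:,2]>15)&(P[:,2]<115)&(C.max(1)<90)
Q=P[k];print(k.sum(),np.percentile(Q[:,2],[0,2,50,98]).round(1))
for a in range(50,120,15):
  q=Q[(Q[:,2]>=a)&(Q[:,2]<a+15)]
  if len(q): print(a,len(q),q.mean(0).round(1))
E
```

```text
time_s: 9.82
ee_pos: [607.1, -152.6, 92.7]
ee_rot: [179.9, -0.1, 33.6]
force: [-0.4, 0.0, -1.7]
gripper_width: 27.0
gripper_force: 20.0
283 [ 59.3  61.   85.8 113.4]
50 29 [ 598.6 -167.9   62.8]
65 72 [ 598.4 -167.7   72.4]
80 93 [ 599.3 -166.2   86.7]
95 68 [ 600.9 -165.2  102.5]
110 21 [ 600.9 -166.   112.4]
```

View pics/f.png

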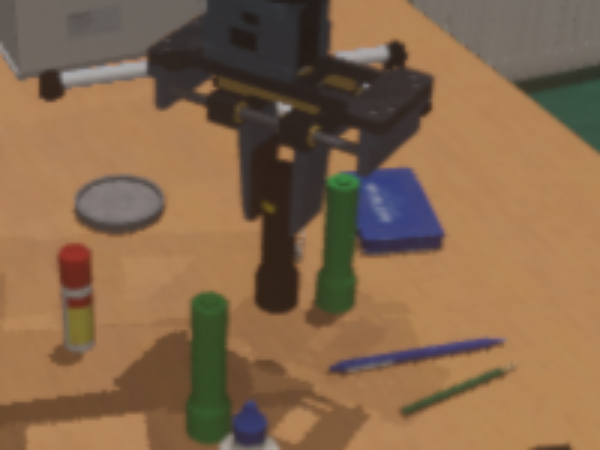

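The torch hangs upright in the grip at crop (278,240), with its foot about 58 mm up. Carrying it over.

```bash
python3 -m pendant '{"translation":[[2,-4.4,0],[4,-8.7,0],[6,-13,0],[6,-13,0],[6,-13,0],[6,-13,0],[6,-13,0],[6,-13,0]],"roll":[0,0,0,0,0,0,0,0],"hand":[215,215,215,215,215,215,215,215]}' 20
python3 -m pendant '{"translation":[[6,-13,0],[6,-13,0],[6,-13,0],[6,-13,0],[6,-13,0],[6,-13,0],[6,-13,0],[6,-13,0]],"roll":[0,0,0,0,0,0,0,0],"hand":[215,215,215,215,215,215,215,215]}' 20
```

```text
time_s: 10.53
ee_pos: [590.7, -51.5, 91.4]
ee_rot: [-180.0, -0.0, 33.7]
force: [0.2, -1.3, -1.1]
gripper_width: 27.0
gripper_force: 20.0
time_s: 11.2
ee_pos: [573.3, 61.3, 91.5]
ee_rot: [-180.0, -0.0, 33.6]
force: [-0.3, 0.3, -1.2]
gripper_width: 27.1
gripper_force: 20.0
```

```bash
python3 -m pendant '{"translation":[[5.5,-12,0],[4,-8.7,0],[2,-5,0],[0.4,-1,0],[0,0,0],[0,0,0],[0,0,0],[0,0,0]],"roll":[0,0,0,0,0,0,0,0],"hand":[215,215,215,215,215,215,215,215]}' 20; python3 - <<'E'
from h import *
e=env.state()['ee_pos'];print(e)
for c in('side','scene'):
  f=env.grab_frame(c);P,C=cloud(f)
  if c=='side': save('g',cv2.resize(f['frame'][90:240,150:350],(600,450)))
  Q=P.copy();Q[:,2]-=58
  k=(P[:,2]<115)&(C.max(1)<90)
  print(c,'torch',torchfit(Q[k],e[:2]-[1,1]))
  m=(P[:,2]>5)&(P[:,2]<16)&(np.hypot(P[:,0]-567,P[:,1]-88)<50); q=P[m]
  p=np.percentile(q,[2,98],axis=0);print('stand',m.sum(),p.mean(0).round(1),p[0].round(),p[1].round())
  k=(np.hypot(P[:,0]-e[0],P[:,1]-e[1])<22)&(P[:,2]>25)&(P[:,2]<115)&(C.max(1)<90);print(np.percentile(P[k][:,2],[0,2,5]).round(1))
E
```

```text
time_s: 11.87
ee_pos: [568.7, 88.1, 91.5]
ee_rot: [180.0, -0.0, 33.6]
force: [0.3, -0.3, -1.7]
gripper_width: 26.6
gripper_force: 20.0
[568.74824551  88.07826784  91.45524336]
side torch (array([568.9,  87.3]), np.float64(1.6), np.int64(91))
stand 421 [568.2  86.7   9. ] [532.  49.   5.] [605. 125.  13.]
[55.5 58.9 60.7]
scene torch (array([568.6,  88.5]), np.float64(1.9), np.int64(77))
stand 463 [566.4  90.8   9.2] [530.  55.   5.] [603. 127.  13.]
[56.7 59.2 61. ]
```

View pics/g.png

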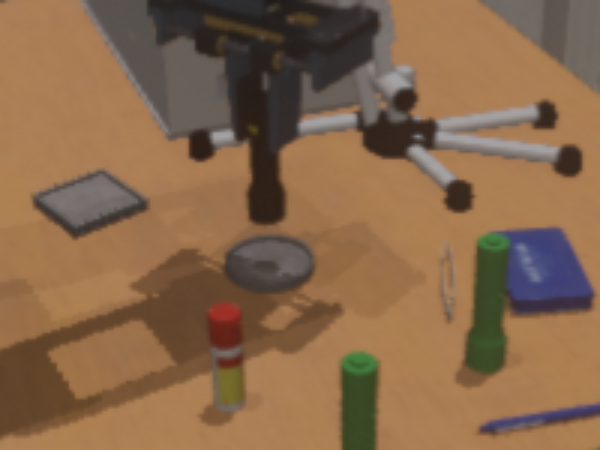

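The torch is upright above the round stand, at crop (268,180) with the stand at (270,263), and centred to about 2 mm. The foot is at z≈57 and the felt at 8, so I'll lower about 47 mm and then feel for contact.

```bash
python3 -m pendant '{"translation":[[0,0,3],[0,0,7],[0,0,9],[0,0,9],[0,0,7],[0,0,5],[0,0,3],[0,0,2]],"roll":[0,0,0,0,0,0,0,0],"hand":[215,215,215,215,215,215,215,215]}' 20
python3 -m pendant '{"translation":[[0,0,0.6],[0,0,0.6],[0,0,0.4],[0,0,0],[0,0,0],[0,0,0],[0,0,0],[0,0,0]],"roll":[0,0,0,0,0,0,0,0],"hand":[215,215,215,215,215,215,215,215]}' 20
```

```text
time_s: 12.63
ee_pos: [568.4, 88.7, 45.7]
ee_rot: [-180.0, 0.0, 33.6]
force: [-0.1, 0.1, -0.7]
gripper_width: 27.1
gripper_force: 20.0
time_s: 13.3
ee_pos: [568.7, 88.7, 45.0]
ee_rot: [180.0, -0.0, 33.6]
force: [1.1, 0.1, -1.0]
gripper_width: 26.8
gripper_force: 20.0
```

```bash
python3 -m pendant '{"translation":[[0,0,0.5],[0,0,0.5],[0,0,0.5],[0,0,0],[0,0,0],[0,0,0],[0,0,0],[0,0,0]],"roll":[0,0,0,0,0,0,0,0],"hand":[215,215,215,215,215,215,215,215]}' 20
python3 -m pendant '{"translation":[[0,0,0.4],[0,0,0.4],[0,0,0],[0,0,0],[0,0,0],[0,0,0],[0,0,0],[0,0,0]],"roll":[0,0,0,0,0,0,0,0],"hand":[215,215,215,215,215,215,215,215]}' 20
```

```text
time_s: 13.97
ee_pos: [568.7, 88.7, 43.4]
ee_rot: [-180.0, -0.0, 33.6]
force: [-0.1, 0.7, -1.4]
gripper_width: 27.2
gripper_force: 20.0
time_s: 14.63
ee_pos: [568.6, 88.7, 42.6]
ee_rot: [-180.0, -0.0, 33.6]
force: [-0.1, -0.7, -1.3]
gripper_width: 26.8
gripper_force: 20.0
```

```bash
python3 -m pendant '{"translation":[[0,0,0.4],[0,0,0],[0,0,0],[0,0,0],[0,0,0],[0,0,0],[0,0,0],[0,0,0]],"roll":[0,0,0,0,0,0,0,0],"hand":[215,215,215,215,215,215,215,215]}' 20
python3 -m pendant '{"translation":[[0,0,0.4],[0,0,0],[0,0,0],[0,0,0],[0,0,0],[0,0,0],[0,0,0],[0,0,0]],"roll":[0,0,0,0,0,0,0,0],"hand":[215,215,215,215,215,215,215,215]}' 20
```

```text
time_s: 15.3
ee_pos: [568.8, 88.7, 42.4]
ee_rot: [180.0, -0.0, 33.6]
force: [0.9, -0.3, 2.9]
gripper_width: 26.9
gripper_force: 20.0
time_s: 15.97
ee_pos: [568.9, 88.7, 42.4]
ee_rot: [180.0, -0.0, 33.6]
force: [-1.3, -0.6, 5.1]
gripper_width: 27.0
gripper_force: 20.1
```

The foot is on the felt, since the force has gone up to +5 N. Releasing slowly.

```bash
python3 -m pendant '{"translation":[[0,0,-0.2],[0,0,0],[0,0,0],[0,0,0],[0,0,0],[0,0,0],[0,0,0],[0,0,0]],"roll":[0,0,0,0,0,0,0,0],"hand":[205,195,188,184,181,179,177,175]}' 5
python3 -m pendant '{"translation":[[0,0,0],[0,0,0],[0,0,0],[0,0,0],[0,0,0],[0,0,0],[0,0,0],[0,0,0]],"roll":[0,0,0,0,0,0,0,0],"hand":[172,169,165,160,150,140,130,120]}' 5
python3 - <<'E'
from h import *
for c in('side','scene'):
  f=env.grab_frame(c);P,C=cloud(f)
  if c=='side': save('i',cv2.resize(f['frame'][90:240,150:350],(600,450)))
  Q=P[C.max(1)<90].copy();Q[:,2]-=8
  print(c,torchfit(Q,np.array([568.6,88.7])))
E
```

```text
time_s: 16.63
ee_pos: [568.4, 88.6, 41.5]
ee_rot: [-180.0, 0.0, 33.6]
force: [0.3, -0.0, 0.6]
gripper_width: 28.8
gripper_force: 0.0
time_s: 17.3
ee_pos: [568.6, 88.7, 42.0]
ee_rot: [-180.0, -0.0, 33.6]
force: [0.6, -0.9, -0.2]
gripper_width: 47.7
gripper_force: 0.0
side (array([565. ,  88.7]), np.float64(4.0), np.int64(313))
scene (array([567.7,  88.6]), np.float64(2.2), np.int64(189))
```

View pics/i.png

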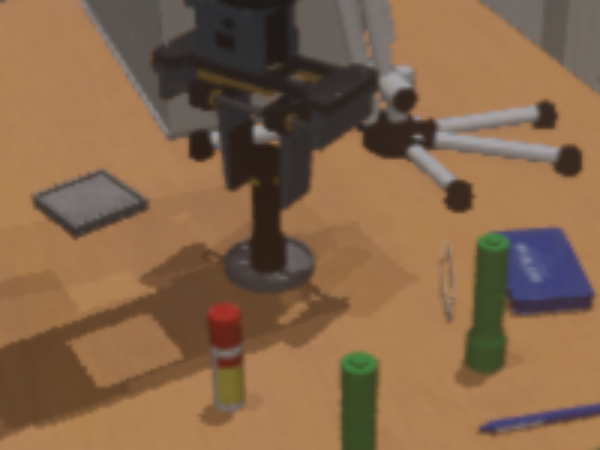

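The torch stands upright in the round stand at crop (267,260), with the fingers open clear of it. I'll open fully and retreat straight up.

```bash
python3 -m pendant '{"translation":[[0,0,0],[0,0,0],[0,0,0],[0,0,-5],[0,0,-15],[0,0,-20],[0,0,-20],[0,0,-20]],"roll":[0,0,0,0,0,0,0,0],"hand":[90,60,40,30,30,30,30,30]}' 5
python3 -m pendant '{"translation":[[0,0,-20],[0,0,-20],[0,0,-20],[0,0,-15],[0,0,-5],[0,0,0],[0,0,0],[0,0,0]],"roll":[0,0,0,0,0,0,0,0],"hand":[30,30,30,30,30,30,30,30]}' 5
python3 - <<'E'
from h import *
for c in('side','scene'):
  f=env.grab_frame(c);P,C=cloud(f)
  if c=='side': save('j',cv2.resize(f['frame'][90:290,150:400],(700,560)))
  k=(C.max(1)<100)&(np.hypot(P[:,0]-568,P[:,1]-88)<28)
  Q=P[k].copy();Q[:,2]-=8
  print(c,torchfit(Q,np.array([568.6,88.7])),P[k][P[k][:,2]<140][:,2].max())
  for a in(25,50,75,100):
    q=Q[(Q[:,2]>a-12)&(Q[:,2]<a+12)];print(a,q.mean(0).round(1))
  for n in('dropper_bottle','glue_stick'):
    r=env.regions_of(f,n)[0]; v,u=np.nonzero(r['pixels']);print(n,np.median(world(f,np.c_[u,v]),0).round())
print(env.state()['time_s'])
E
```

```text
time_s: 18.07
ee_pos: [568.5, 88.7, 123.1]
ee_rot: [-180.0, 0.0, 33.6]
force: [1.1, 0.0, -0.8]
gripper_width: 80.6
gripper_force: 0.0
time_s: 18.73
ee_pos: [567.8, 88.6, 200.7]
ee_rot: [-179.9, 0.1, 33.6]
force: [0.4, 0.6, -0.5]
gripper_width: 80.5
gripper_force: 0.0
side (array([568.6,  86.5]), np.float64(1.9), np.int64(251)) 126.10881495513024
25 [564.1  73.9  24.7]
50 [563.3  75.6  49.9]
75 [562.7  74.9  75.3]
100 [563.4  76.2 101. ]
dropper_bottle [ 510. -322.   58.]
glue_stick [475. -88.  50.]
scene (array([567.8,  88.6]), np.float64(1.7), np.int64(203)) 125.78357846192102
25 [556.9  80.5  25.4]
50 [557.9  80.7  49.9]
75 [557.6  80.7  74.3]
100 [557.3  81.2 101.3]
dropper_bottle [ 501. -310.   61.]
glue_stick [467. -81.  53.]
19.0333
```

View pics/j.png

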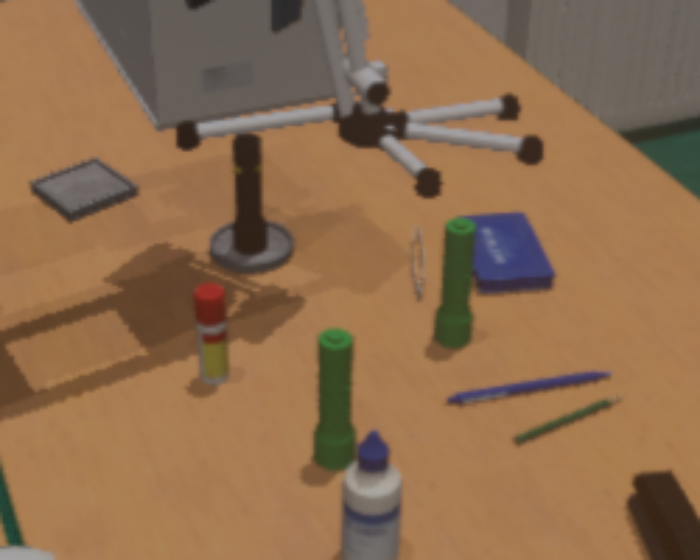

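The torch stands upright, centred in the round stand at (250,240). The bottle and glue stick haven't moved, and the arm is clear.

```bash
python3 -c "
from workcell import env
print(env.job_done())"
```

```text
the job is handed in; nothing more can be done
None
```

The black torch is standing upright on its lens end in the round stand, about 2 mm off centre by the cameras and released, with the bottle and glue stick where they were. The job is handed in, but the hand-in returned no verdict.

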